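# Swap the wrong bottle in the sample kit

### The arm

A 6-joint arm with a two-finger parallel gripper is mounted at the origin on a cart in front of the work surface, level with it; the furniture and walls round the work are solid. World frame = base frame: x ahead of the robot, y to its left, z up, the work surface at z = 0. Lengths are in m, angles in rad, forces in N, time in s.
With the tool pointing down it reaches from about 0.325 to 0.9 m from the base axis. Payload 3.5 kg.
Tool frame: the origin (TCP) lies midway between the tips of the shut fingers; the grasp point (between the pads) lies bot.tcp_to_grasp behind it (bot.tcp_to_grasp is the distance from the TCP to the grasp point, in m); x points along the fingers, y is the direction in which the jaws open and shut, and the axes are right-handed (so a half turn about x gives the same grasp; the last joint's range is limited). The gripper opens to 85 mm and grips with 20 to 120 N. Pads are 22 mm wide; open, the fingers measure 114 mm over their backs; the gripper's body (76 mm by 85 mm) begins 54 mm behind the grasp point. The pads swing forward as they close: fully open they stand 13 mm farther back than shut.
Start: joints at [-1.36, 0.276, -0.026, 1.268, 0, 1.467], TCP at [0.193, -0.594, 0.231] pointing down, gripper open.
Joint ranges: [-3.12, 3.12], [-0.85, 1.88], [-1.08, 1.24], [-1.95, 2.15], [-1.57, 1.53], [-3.14, 3.14]. Speed limits (rad/s): [2.57, 2.57, 3.14, 3.14, 3.14, 3.14].

### API

Orientations are given as a 3x3 rotation matrix whose columns are the frame's x, y, z axes.
In Python, from cell import readout, vision, close_job, bot gives the robot as it stands. The module is installed in compiled form; this text tells all that it offers.
- The arm moves only by the shell command python3 -m inch 'ROWS'. ROWS is JSON, one flat list of numbers, 7 for each row, row after row: the shift along the tool's x, y, z in cm, then the turn, a rotation vector about the tool's x, y, z in rad, then the finger opening in cm, from 0 to 8.54. A call has 1 to 5 rows; each row shifts and turns the pose as measured when the row begins, along the tool's axes as they then stand; what a row does not reach is not made up. A row lasts 1/8 s, in which the tool goes at most 62.5 mm and 10.7 degrees, less where a joint would pass 70% of its speed; a pose out of reach is approached as far as the arm can. A call with a gripper value outside its range is refused whole. The fingers move at their own pace and stop on an object; the grip force is fixed at half the most. Time passes only in rows, so rows that do not move let the fingers close. It gives the time, the measured TCP pose, the force and the opening at its end, in the units of the state.
- readout.get_state(): the state, without advancing time (a new reading comes with each control period).
- vision.capture(name): name is "scene" or "top"; returns (picture, depth): 480x640x3 uint8, blue, green, red; 480x640 float32, m along the optical axis (not along the pixel's ray), 0 where there is no reading.
- vision.camera_model(name): a dict with "fov_y" (degrees; the focal length in pixels is half the picture's height over the tangent of half this angle, whatever the lens; pixels are square), "cx", "cy" (the principal point, pixels), "R" (3x3) and "t" (3): a world point X has camera coordinates R X + t. Camera axes: x right, y down, z forward; pixel columns grow to the right and rows downward; lengths in m; the calibration is good to about 2 mm. A picture is of the moment at which its call begins. camera_model takes no time and is no camera call.
- close_job(): hands the job in, once; it reports no verdict.
The state is a dict: "time_s": time; "joint_positions": joint angles; "qd": joint speeds; "joint_torque": joint torques, N m; "ee_pos": TCP position; "tcp_rot": TCP orientation; "force": force on the tool from outside, world axes, zero at the start; "moment": the same for the moment, N m; "finger_gap": finger opening in m.
Only numpy, scipy, OpenCV 4.12 (cv2) and the standard library are available. Lean on these libraries where they do the work, as an engineer would, in place of code of your own. Each camera call takes 0.05 s, during which the arm holds its last target.

### The job

The kit rack must hold three bottles of the same kind, but one of them is a bigger bottle that does not belong. Take the wrong bottle out and stand it upright in the enamel stock tray, then take the bottle in the tray that matches the other two and stand it upright in the empty well.

Things in the scene. Friction and masses are not known exactly. Their poses are not given: they have to be found in the camera images.
- odd_bottle (a point): the wrong bottle: the biggest of the three in the rack, loose, 0.3 to 0.47 kg, 145 mm tall. Body 64 mm across, straight to 94 mm up, then tapering shoulders; tight screw cap 34 mm across, straight from 124 to 141 mm above the foot: lift it by the cap from above. This point is on its axis half-way up, 72.5 mm above its foot; z points to the cap.
- spare_bottle (a point): the bottle in the tray that matches the other two in the rack, loose, 0.13 to 0.23 kg, 125 mm tall. Body 56 mm across, straight to 81 mm up, then tapering; tight screw cap 30 mm across, straight from 107 to 122 mm above the foot: lift it by the cap. This point is on its axis, 62.5 mm above its foot; z to the cap. Beside it stands a bystander, a smaller bottle 48 mm across, 105 mm tall.
- well: the well in which the wrong bottle stands at the start (any of the three): a white collar fixed on the grey rack, 86 mm outside, 78 mm inside diameter, 14 mm high. Origin on its axis at the floor of the well, 10 mm above the bench; z up. The wells stand in a row, 105 mm apart, along this body's y axis; the other two hold the matching bottles, which sit fast, tops 135 mm over the bench.
- tray: the white enamel stock tray, fixed, open on top: 237 mm along its x, 287 mm along its y, rim 36 mm high, floor 2 mm thick, flat over 196 by 244 mm. Origin at the centre of its underside on the bench, z up. The two stock bottles stand in its -x half, 40 to 55 mm from the centre line, 60 to 80 mm to either side in y; the +x half is empty.
There are look-alikes about, which are no part of the job. Leave any black or blue look-alike of the part that bears spare_bottle alone.

How it is judged:
By the outcome, as a careful person would: the job done as asked, in the order asked, and still so for the second after the job is handed in, with the robot touching nothing.
It also fails if it takes over 58 s, if anything falls off the work surface, if the arm or the gripper's body presses on something with over 40 N, if the wrist force passes 120 N, or if a joint passes its speed limit or range.

## Working session

There is one attempt and no reset: what is moved stays moved. The work goes in short steps, Python scripts to look and compute and a shell command to move; the robot and the scene stay as the last step left them, time stands still between calls to the robot, and variables do not carry over. Pictures are saved under pics/ and viewed, and the job is handed in when it is done.

```bash
mkdir -p pics; ls; python3 - <<'E'
from cell import readout, vision, bot
import cv2,numpy as np
s=readout.get_state()
for k,v in s.items(): print(k,np.round(v,4).tolist())
print(bot.tcp_to_grasp)
for n in("scene","top"):
    p,d=vision.capture(n); cv2.imwrite(f"pics/{n}0.png",p); np.savez(f"{n}0.npz",p=p,d=d)
    m=vision.camera_model(n); print(n,m)
E
```

```text
pics
time_s 0.0
joint_positions [-1.3604, 0.2772, -0.0279, 1.268, 0.0, 1.4674]
qd [-0.0006, -0.0011, -0.0006, 0.0005, -0.001, -0.0013]
joint_torque [-0.0009, -44.5507, 29.5203, 0.0163, -0.0004, -0.0]
ee_pos [0.1927, -0.5937, 0.2301]
tcp_rot [[-0.0005, 0.3086, -0.9512], [0.0022, -0.9512, -0.3086], [-1.0, -0.0023, -0.0003]]
force [0.3231, 0.2885, 0.3566]
moment [0.0451, 0.0527, 0.0098]
finger_gap 0.0854
0.0187
scene {'fov_y': 49.943223478094005, 'cx': 320.50843386252427, 'cy': 242.04251645001307, 'R': array([[-0.84610996, -0.53297919, -0.00557802],
       [-0.32785518,  0.52866769, -0.78295687],
       [ 0.42024864, -0.66063882, -0.62205099]]), 't': array([0.48619365, 0.27573432, 0.80571132])}
top {'fov_y': 45.08419530420864, 'cx': 319.6560258371911, 'cy': 249.62001685294697, 'R': array([[ 0.0026686 , -0.9999925 ,  0.0028084 ],
       [-0.97674287, -0.00320866, -0.21438999],
       [ 0.21439739, -0.00217096, -0.9767441 ]]), 't': array([-0.05121174,  0.60958666,  1.20197584])}
```

View pics/scene0.png

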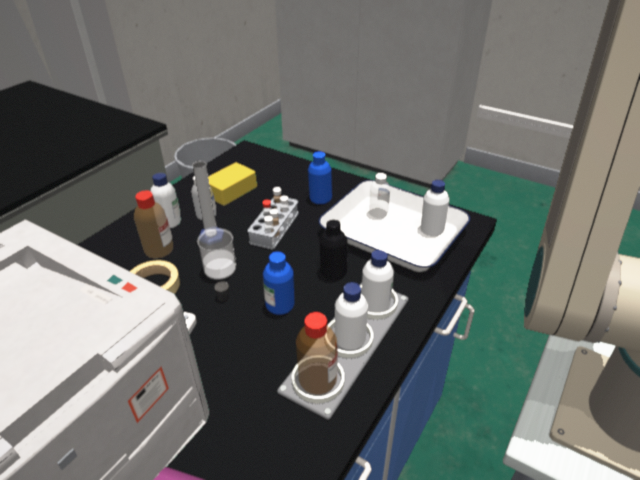

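View pics/top0.png

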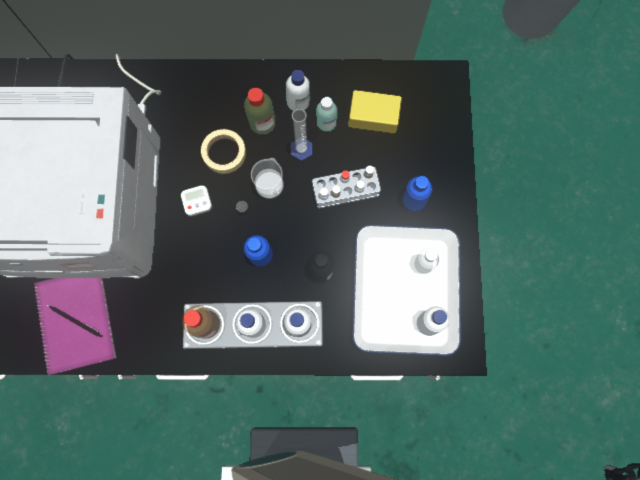

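The pictures show these things:
- The rack is at top-view (183–322, 303–348). Its wells hold a brown red-capped bottle (200,322), a white navy-capped one (250,322) and another (297,321). The brown one looks bigger, so it is the odd bottle.
- The tray is at (355–460, 227–354). It holds a white navy-capped bottle (435,320), probably the spare, and a smaller white-capped bystander (428,260).
- Blue and black look-alikes stand at (257,250), (418,193) and (320,265). I'll leave those alone.

Next I'll measure, with enlarged crops.

```bash
cat > h.py <<'E'
import numpy as np,cv2
from cell import readout,vision,bot
def cloud(n,d):
    m=vision.camera_model(n);f=240/np.tan(np.radians(m["fov_y"]/2))
    v,u=np.mgrid[0:480,0:640].astype(float)
    c=np.stack([(u-m["cx"])/f*d,(v-m["cy"])/f*d,d],-1)
    w=(c-np.array(m["t"]))@np.array(m["R"]); w[d<=0]=np.nan
    return w
def circ(P):
    A=np.c_[2*P[:,:2],np.ones(len(P))];s=np.linalg.lstsq(A,(P[:,:2]**2).sum(1),rcond=None)[0]
    return s[:2],np.sqrt(s[2]+s[0]**2+s[1]**2)
E
python3 - <<'E'
from h import *
a=np.load("top0.npz");b=np.load("scene0.npz")
wt=cloud("top",a['d']);ws=cloud("scene",b['d'])
print("bench",np.round(np.nanmedian(wt[370:374,330:345],axis=(0,1)),4), np.round(np.nanmedian(wt[215:240,330:350],axis=(0,1)),4))
for nm,(u,v) in dict(odd=(193,318),m1=(248,321),m2=(296,321),spare=(438,318),by=(431,257)).items():
    R=wt[v-20:v+21,u-20:u+21].reshape(-1,3); R=R[np.isfinite(R[:,2])]
    zt=np.percentile(R[:,2],99.5); T=R[R[:,2]>zt-.006]
    print(nm,"top z",zt.round(4),"mid",((T.min(0)+T.max(0))/2).round(4),"mean",T.mean(0).round(4),"ext",np.ptp(T,axis=0).round(4),len(T))
    c=T.mean(0)
    S=ws.reshape(-1,3);S=S[np.isfinite(S[:,2])]
    Q=S[np.hypot(*(S[:,:2]-c[:2]).T)<.05]
    if len(Q)>20:
        for lo,hi in((.02,.08),(zt-.018,zt-.006)):
            q=Q[(Q[:,2]>lo)&(Q[:,2]<hi)]; 
            if len(q)>10: print("   scene circ",lo.__round__(3),[np.round(x,4) for x in circ(q)],len(q))
        t=Q[Q[:,2]>np.percentile(Q[:,2],99.5)-.004]; print("   scene top",t.mean(0).round(4))
# tray & rack
for nm,(u0,u1,v0,v1) in dict(tray=(345,470,218,362),rack=(175,330,295,355)).items():
    R=wt[v0:v1,u0:u1].reshape(-1,3);p=a['p'][v0:v1,u0:u1].reshape(-1,3).astype(int)
    if nm=="tray": k=(R[:,2]>.028)&(R[:,2]<.042)
    else: k=(R[:,2]>.006)&(R[:,2]<.03)
    k&=p.min(1)>90
    r=cv2.minAreaRect(R[k][:,:2].astype(np.float32)*1000); print(nm,k.sum(),r)
tiles=[cv2.resize(a['p'][290:360,170:330],(800,350),interpolation=cv2.INTER_CUBIC)]
cr=np.hstack([cv2.resize(a['p'][220:360,350:470],(214,250)),cv2.resize(b['p'][170:270,310:480],(425,250)),np.zeros((250,161,3),np.uint8)])
cv2.imwrite("pics/crop0.png",np.vstack([tiles[0],cr]))
E
```

```text
bench [ 0.3478 -0.0886 -0.0009] [ 0.6786 -0.0948 -0.0011]
odd top z 0.1578 mid [0.4517 0.2048 0.1565] mean [0.451  0.2046 0.1546] ext [0.0301 0.0308 0.0092] 188
   scene circ 0.02 [array([0.4506, 0.2058]), np.float64(0.0337)] 1189
   scene circ 0.14 [array([0.4515, 0.2081]), np.float64(0.0149)] 126
   scene top [0.4518 0.2079 0.1543]
m1 top z 0.1383 mid [0.4499 0.0979 0.1364] mean [0.4499 0.0982 0.1351] ext [0.0266 0.0269 0.0081] 133
   scene circ 0.02 [array([0.4486, 0.0993]), np.float64(0.0305)] 902
   scene circ 0.12 [array([0.4494, 0.1008]), np.float64(0.0135)] 105
   scene top [0.4492 0.1016 0.1349]
m2 top z 0.1382 mid [ 0.4513 -0.0028  0.1365] mean [ 0.4516 -0.0024  0.1351] ext [0.0282 0.0265 0.0086] 142
   scene circ 0.02 [array([ 0.4494, -0.0036]), np.float64(0.0308)] 776
   scene circ 0.12 [array([4.513e-01, 1.000e-04]), np.float64(0.0137)] 91
   scene top [0.4506 0.0008 0.1346]
spare top z 0.1296 mid [ 0.4582 -0.2938  0.1286] mean [ 0.4583 -0.2936  0.1267] ext [0.0265 0.0271 0.0101] 132
   scene circ 0.02 [array([ 0.4556, -0.2907]), np.float64(0.0264)] 571
   scene circ 0.112 [array([ 0.4572, -0.2908]), np.float64(0.013)] 67
   scene top [ 0.457  -0.2903  0.1259]
by top z 0.1093 mid [ 0.591  -0.2847  0.1078] mean [ 0.5908 -0.285   0.1067] ext [0.0246 0.0239 0.0088] 92
   scene circ 0.02 [array([ 0.5896, -0.2831]), np.float64(0.0216)] 457
   scene circ 0.091 [array([ 0.5898, -0.2819]), np.float64(0.0112)] 52
   scene top [ 0.5896 -0.2818  0.1057]
tray 1469 ((530.3308715820312, -242.8740234375), (234.63783264160156, 284.6831970214844), 87.54463958740234)
rack 3678 ((451.60797119140625, 100.375), (99.69025421142578, 308.6269836425781), 1.3062952756881714)
```

View pics/crop0.png

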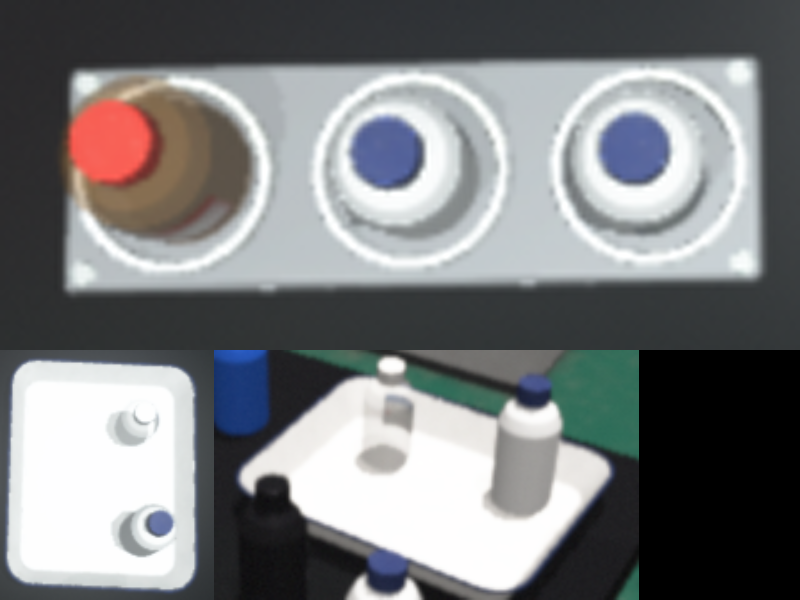

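The three rack bottles measure 155, 136 and 136 mm over the bench, so the brown red-capped bottle at (193,318) is the odd one. It stands in the +y well, at about (0.451, 0.206). In the tray, the navy-capped bottle at (438,318) has its top at 0.127 and a body radius of about 27 mm, so it is the spare, at about (0.4575, −0.292). The other, at (431,257), is 105 mm tall and is the bystander. The tray's −x side is world −y, which leaves the +y half free.

Next I'll write a planner helper and check the clearance to the printer.

```bash
cat > plan.py <<'E'
import sys
from h import *
from scipy.spatial.transform import Rotation as Ro
# args: x y z yaw_deg(of tool y in world) maxstep_mm grip_cm
x,y,z,yaw,st,g=map(float,sys.argv[1:7])
s=readout.get_state();p=np.array(s['ee_pos']);R=np.array(s['tcp_rot'])
a=np.radians(yaw);ty=np.array([np.cos(a),np.sin(a),0]);tx=np.array([0,0,-1.]);T=np.c_[tx,ty,np.cross(tx,ty)]
t=np.array([x,y,z]);print("t",round(s['time_s'],2),"at",p.round(4),"q",np.round(s['joint_positions'],2),"F",np.round(s['force'],1),"gap",round(s['finger_gap'],4))
for i in range(40):
    d=t-p;rv=Ro.from_matrix(R.T@T).as_rotvec()
    if np.linalg.norm(d)<5e-4 and np.linalg.norm(rv)<.004: break
    k=min(1,st/1000/max(np.linalg.norm(d),1e-9));r=min(1,.18/max(np.linalg.norm(rv),1e-9))
    sh=np.round(R.T@(d*k)*100,1 if np.linalg.norm(d)>.01 else 2);w=np.round(rv*r,2)
    print(i,",".join(f"{v:g}" for v in [*(sh+0.),*(w+0.),g])); p=p+R@(sh/100);R=R@Ro.from_rotvec(w).as_matrix()
    if k==1 and r==1: break
E
python3 - <<'E'
from h import *
S=np.vstack([cloud(n,np.load(n+"0.npz")['d']).reshape(-1,3) for n in("top","scene")])
k=(S[:,2]>.1)&(S[:,1]>.2)&(S[:,1]<1)&(S[:,0]>.2)&(np.hypot(S[:,0]-.451,S[:,1]-.206)>.05)
Q=S[k];i=np.argsort(np.hypot(Q[:,0]-.451,Q[:,1]-.206))[:3];print(Q[i].round(3),Q[:,2].max())
E
python3 plan.py 0.451 0.206 0.235 0 62 8.5
```

```text
[[0.566 0.341 0.16 ]
 [0.566 0.342 0.163]
 [0.568 0.34  0.119]] 0.26503290194157675
t 0.1 at [ 0.1928 -0.5938  0.2302] q [-1.36  0.28 -0.03  1.27  0.    1.47] F [-0.1 -0.1 -0. ] gap 0.0856
0 0,-5,-3.6,-0.18,0,0,8.5
1 0,-4.3,-4.5,-0.18,0,0,8.5
2 0,-3.4,-5.2,-0.18,0,0,8.5
3 0,-2.4,-5.7,-0.18,0,0,8.5
4 0,-1.4,-6,-0.18,0,0,8.5
5 0,-0.3,-6.2,-0.18,0,0,8.5
6 0,0.8,-6.1,-0.18,0,0,8.5
7 0,1.9,-5.9,0,0,0,8.5
8 -0.1,1.9,-5.9,0,0,0,8.5
9 0,1.9,-5.9,0,0,0,8.5
10 -0.1,1.9,-5.9,0,0,0,8.5
11 0,2,-5.9,0,0,0,8.5
12 -0.1,1.9,-5.9,0,0,0,8.5
13 0,1.1,-3.3,0,0,0,8.5
```

```bash
python3 -m inch '[0,-5,-3.6,-0.18,0,0,8.5, 0,-4.3,-4.5,-0.18,0,0,8.5, 0,-3.4,-5.2,-0.18,0,0,8.5, 0,-2.4,-5.7,-0.18,0,0,8.5, 0,-1.4,-6,-0.18,0,0,8.5]'; python3 plan.py 0.451 0.206 0.235 0 62 8.5
```

```text
time_s: 0.72
ee_pos: [0.285, -0.2967, 0.2274]
tcp_rot: [[-0.0, 0.945, -0.328], [0.005, -0.328, -0.945], [-1.0, -0.002, -0.005]]
force: [0.9, -0.1, -0.8]
finger_gap: 0.0851
t 0.72 at [ 0.285  -0.2967  0.2274] q [-0.96 -0.11 -0.45  1.23  0.    0.94] F [ 0.9 -0.1 -0.8] gap 0.0851
0 -0.1,-0.1,-6.2,-0.18,0,0,8.5
1 -0.1,1,-6.1,-0.15,-0.01,0,8.5
2 -0.1,1.9,-5.9,0,0,0,8.5
3 -0.1,1.9,-5.9,0,0,0,8.5
4 -0.1,1.9,-5.9,0,0,0,8.5
5 -0.1,1.9,-5.9,0,0,0,8.5
6 -0.1,2,-5.9,0,0,0,8.5
7 -0.1,1.9,-5.9,0,0,0,8.5
8 -0.1,1.1,-3.2,0,0,0,8.5
```

```bash
python3 -m inch '[-0.1,-0.1,-6.2,-0.18,0,0,8.5, -0.1,1,-6.1,-0.15,0,0,8.5, -0.1,1.9,-5.9,0,0,0,8.5, -0.1,1.9,-5.9,0,0,0,8.5, -0.1,1.9,-5.9,0,0,0,8.5]'; python3 plan.py 0.451 0.206 0.235 0 62 8.5
```

```text
time_s: 1.35
ee_pos: [0.3772, 0.0016, 0.2331]
tcp_rot: [[0.002, 1.0, 0.004], [0.005, 0.004, -1.0], [-1.0, 0.002, -0.005]]
force: [2.2, 0.2, 0.4]
finger_gap: 0.0851
t 1.35 at [0.3772 0.0016 0.2331] q [-0.17 -0.18 -0.5   1.25  0.01  1.39] F [2.2 0.2 0.4] gap 0.0851
0 0,2.1,-5.8,0,-0.01,0,8.5
1 -0.1,2.1,-5.8,0,0,0,8.5
2 -0.1,2.2,-5.8,0,0,0,8.5
3 0,1.1,-3,0,0,0,8.5
```

```bash
python3 -m inch '[0,2.1,-5.8,0,0,0,8.5, -0.1,2.1,-5.8,0,0,0,8.5, -0.1,2.2,-5.8,0,0,0,8.5, 0,1.1,-3,0,0,0,8.5, 0,0,0,0,0,0,8.5]'; python3 plan.py 0.451 0.206 0.132 0 40 8.5; python3 - <<'E'
from h import *
p,d=vision.capture("scene");cv2.imwrite("pics/s1.png",cv2.resize(p[200:440,180:500],(800,600)))
E
```

```text
time_s: 1.98
ee_pos: [0.4504, 0.2135, 0.235]
tcp_rot: [[0.003, 1.0, 0.012], [0.004, 0.012, -1.0], [-1.0, 0.003, -0.004]]
force: [-0.6, -0.5, -0.1]
finger_gap: 0.0848
t 1.98 at [0.4504 0.2135 0.235 ] q [ 0.31  0.05 -0.29  1.23  0.    1.87] F [-0.6 -0.5 -0.1] gap 0.0848
0 4,0,0.3,0.01,0,0,8.5
1 4,0,0.3,0,0,0,8.5
2 2.3,0,0.2,0,0,0,8.5
```

View pics/s1.png

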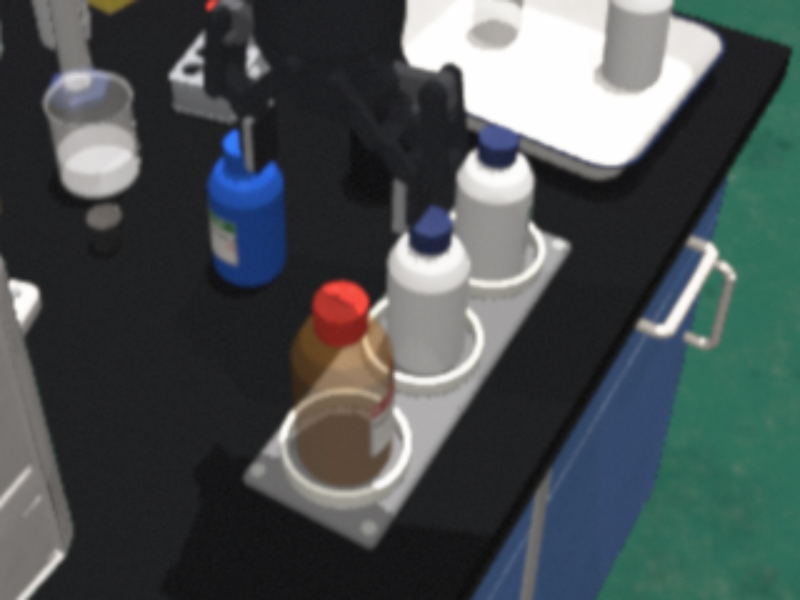

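The gripper hangs over the rack, with the jaws on either side of the brown bottle's cap line (crop 340,310) and clear above it. I'm going down to the cap.

```bash
python3 -m inch '[4,0,0.7,0.01,0,0,8.5, 4,0,0,0,0,0,8.5, 2.3,0,0,0,0,0,8.5, 0,0,0,0,0,0,8.5]'; python3 plan.py 0.451 0.2065 0.132 0 40 8.5
```

```text
time_s: 2.52
ee_pos: [0.4483, 0.2009, 0.1295]
tcp_rot: [[0.001, 1.0, -0.004], [0.002, -0.004, -1.0], [-1.0, 0.001, -0.002]]
force: [-0.3, 0.2, 0.4]
finger_gap: 0.0852
t 2.52 at [0.4483 0.2009 0.1295] q [ 0.29  0.12 -0.45  1.    0.    1.86] F [-0.3  0.2  0.4] gap 0.0852
0 -0.25,0.27,-0.56,0,0,0,8.5
```

```bash
python3 -m inch '[-0.25,0.27,-0.56,0,0,0,8.5, 0,0,0,0,0,0,8.5]'; python3 plan.py 0.451 0.2065 0.132 0 40 8.5
```

```text
time_s: 2.78
ee_pos: [0.4523, 0.206, 0.1343]
tcp_rot: [[0.004, 1.0, -0.006], [0.002, -0.006, -1.0], [-1.0, 0.004, -0.002]]
force: [-0.8, -0.4, 1.0]
finger_gap: 0.0848
t 2.77 at [0.4523 0.206  0.1343] q [ 0.3   0.12 -0.43  1.01  0.    1.87] F [-0.8 -0.4  1. ] gap 0.0848
0 0.23,-0.13,-0.04,-0.01,0,0,8.5
```

```bash
python3 -m inch '[0.2,-0.1,0,0,0,0,8.5, 0,0,0,0,0,0,3, 0,0,0,0,0,0,2.5, 0,0,0,0,0,0,2.5, 0,0,0,0,0,0,2.5]'; python3 -m inch '[0,0,0,0,0,0,2.5, 0,0,0,0,0,0,2.5]'
```

```text
time_s: 3.4
ee_pos: [0.453, 0.2068, 0.1349]
tcp_rot: [[0.008, 1.0, -0.006], [0.004, -0.006, -1.0], [-1.0, 0.008, -0.004]]
force: [0.2, 0.7, 2.8]
finger_gap: 0.0308
time_s: 3.65
ee_pos: [0.453, 0.2069, 0.1349]
tcp_rot: [[0.008, 1.0, -0.005], [0.004, -0.005, -1.0], [-1.0, 0.008, -0.004]]
force: [0.4, 0.2, 1.6]
finger_gap: 0.0307
```

The gap is 30.7 mm, but the cap is 34 mm. I'm probably holding the cap too high, on its top edge. I'll reopen, go lower and close again.

```bash
python3 -m inch '[0,0,0,0,0,0,5.5, 0,0,0,0,0,0,5.5, 0.8,0,0,0,0,0,5.5, 0.2,0,0,0,0,0,5.5]';  python3 -m inch '[0,0,0,0,0,0,2.5, 0,0,0,0,0,0,2.5, 0,0,0,0,0,0,2.5, 0,0,0,0,0,0,2.5]'; python3 - <<'E'
from h import *
p,d=vision.capture("scene");cv2.imwrite("pics/s2.png",cv2.resize(p[260:420,250:450],(750,600),interpolation=cv2.INTER_CUBIC))
E
```

```text
time_s: 4.15
ee_pos: [0.4527, 0.2067, 0.1236]
tcp_rot: [[0.008, 1.0, -0.006], [0.003, -0.006, -1.0], [-1.0, 0.008, -0.003]]
force: [-0.1, 0.2, 0.4]
finger_gap: 0.0552
time_s: 4.65
ee_pos: [0.4523, 0.2066, 0.1239]
tcp_rot: [[0.006, 1.0, -0.005], [0.003, -0.005, -1.0], [-1.0, 0.006, -0.003]]
force: [-0.5, 0.1, 1.5]
finger_gap: 0.037
```

View pics/s2.png

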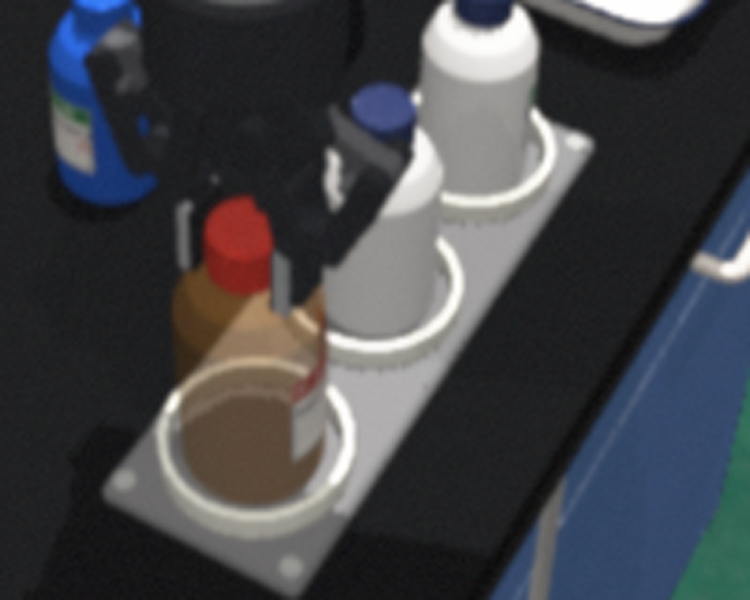

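```bash
python3 -m inch '[0,0,0,0,0,0,2.5, 0,0,0,0,0,0,2.5]'; python3 - <<'E'
from h import *
p,d=vision.capture("scene");cv2.imwrite("pics/s3.png",cv2.resize(p[260:420,250:450],(750,600),interpolation=cv2.INTER_CUBIC))
E
```

```text
time_s: 4.95
ee_pos: [0.4522, 0.2066, 0.1239]
tcp_rot: [[0.006, 1.0, -0.005], [0.003, -0.005, -1.0], [-1.0, 0.006, -0.003]]
force: [-1.5, -0.7, 1.2]
finger_gap: 0.0365
```

View pics/s3.png

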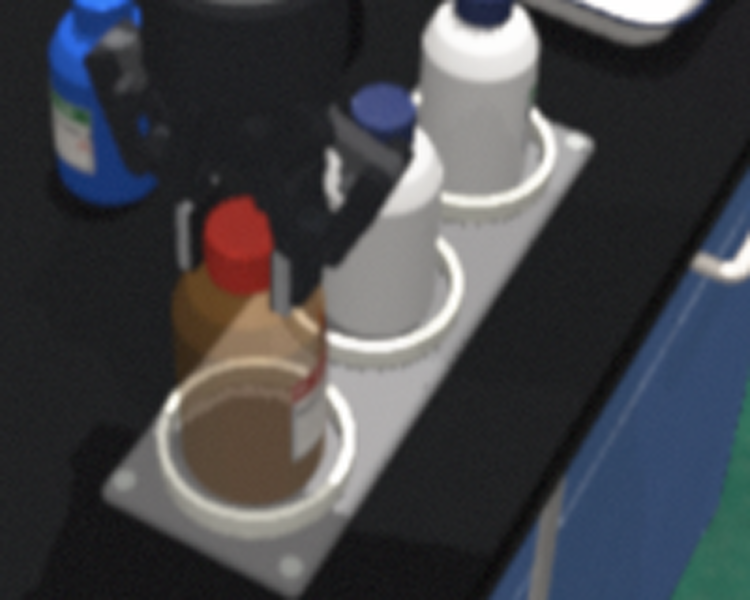

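At this height the tips stop at 36.5 mm, below the cap (crop 185,260 and 280,300), pinching the shoulder. I'll go up 5 mm so the pads lie on the straight part of the cap.

```bash
python3 -m inch '[0,0,0,0,0,0,5, 0,0,0,0,0,0,5, -0.6,0,0,0,0,0,5, 0,0,0,0,0,0,5]';  python3 -m inch '[0,0,0,0,0,0,2.5, 0,0,0,0,0,0,2.5, 0,0,0,0,0,0,2.5, 0,0,0,0,0,0,2.5]'; python3 - <<'E'
from h import *
p,d=vision.capture("scene");cv2.imwrite("pics/s4.png",cv2.resize(p[260:420,250:450],(750,600),interpolation=cv2.INTER_CUBIC))
E
```

```text
time_s: 5.5
ee_pos: [0.4527, 0.2066, 0.13]
tcp_rot: [[0.007, 1.0, -0.006], [0.003, -0.006, -1.0], [-1.0, 0.007, -0.003]]
force: [0.5, -1.8, -0.0]
finger_gap: 0.0499
time_s: 6.0
ee_pos: [0.4525, 0.2068, 0.1305]
tcp_rot: [[0.007, 1.0, -0.005], [0.003, -0.005, -1.0], [-1.0, 0.007, -0.004]]
force: [0.1, 0.5, 2.0]
finger_gap: 0.0308
```

View pics/s4.png

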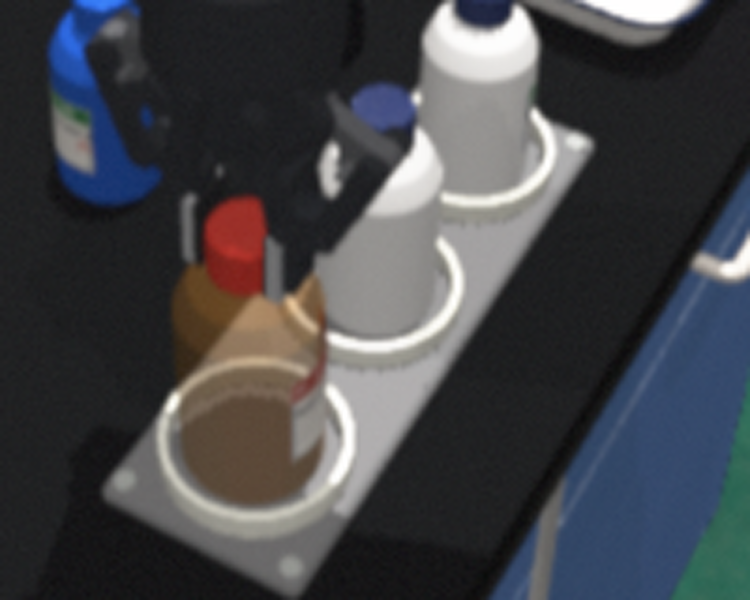

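Same 30.8 mm gap on the cap, so this is the straight cap with the pads compressing. Lifting.

```bash
python3 -m inch '[-1,0,0,0,0,0,2.5, -2.5,0,0,0,0,0,2.5, -4,0,0,0,0,0,2.5, -4,0,0,0,0,0,2.5, -4,0,0,0,0,0,2.5]'; python3 -m inch '[-2,0,0,0,0,0,2.5, 0,0,0,0,0,0,2.5]';python3 - <<'E'
from h import *
for n in("top","scene"):
    p,d=vision.capture(n);cv2.imwrite(f"pics/{n}5.png",p);np.savez(f"{n}5.npz",p=p,d=d)
a=cv2.imread("pics/scene5.png")[160:420,200:500];b=cv2.imread("pics/top5.png")[280:370,160:340]
cv2.imwrite("pics/c5.png",np.vstack([cv2.resize(a,(520,350))[:,:520],cv2.resize(b,(520,250))]))
E
```

```text
time_s: 6.68
ee_pos: [0.4464, 0.2044, 0.2835]
tcp_rot: [[-0.008, 1.0, -0.006], [-0.002, -0.006, -1.0], [-1.0, -0.008, 0.002]]
force: [0.4, -0.2, -2.3]
finger_gap: 0.031
time_s: 6.92
ee_pos: [0.4483, 0.2049, 0.3078]
tcp_rot: [[-0.001, 1.0, -0.006], [-0.0, -0.006, -1.0], [-1.0, -0.001, 0.0]]
force: [0.2, 0.2, -3.3]
finger_gap: 0.031
```

View pics/c5.png

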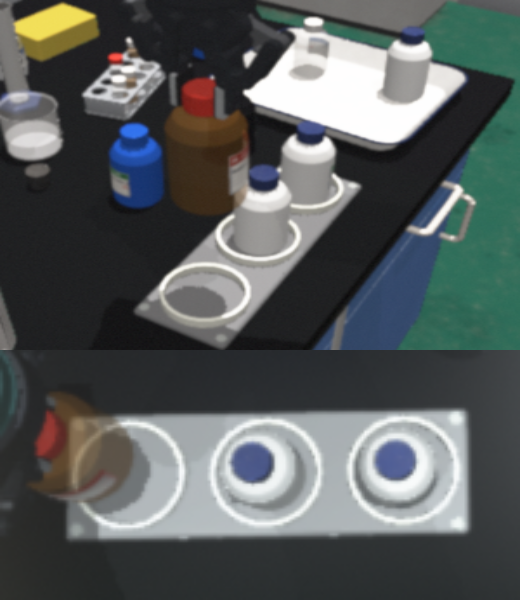

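The brown bottle hangs upright from the cap with a pull of 3.3 N, about 0.34 kg. Its well is empty at crop (205,293) in the scene view. Moving it to the free half of the tray.

```bash
python3 plan.py 0.53 -0.191 0.305 -2 45 2.5
```

```text
t 7.03 at [0.4471 0.2045 0.3055] q [ 0.3   0.01 -0.18  1.38  0.    1.87] F [ 0.5  0.4 -2.9] gap 0.0307
0 0,0.9,4.4,0.03,0,0.01,2.5
1 0,1.1,4.4,0,0,0,2.5
2 0,1.1,4.4,0,0,0,2.5
3 0,1.1,4.4,0,0,0,2.5
4 0,1.1,4.4,0,0,0,2.5
5 0,1.1,4.4,0,0,0,2.5
6 0,1.1,4.4,0,0,0,2.5
7 0.1,1.1,4.4,0,0,0,2.5
8 0,1,4.1,0,0,0,2.5
```

```bash
python3 -m inch '[0,0.6,2.5,0.03,0,0,2.5, 0,1.1,4.4,0,0,0,2.5, 0,1.1,4.4,0,0,0,2.5, 0,1.1,4.4,0,0,0,2.5, 0,1.1,4.4,0,0,0,2.5]';python3 -m inch '[0,1.1,4.4,0,0,0,2.5, 0,1.1,4.4,0,0,0,2.5, 0,1.1,4.4,0,0,0,2.5, 0,0.6,3,0,0,0,2.5, 0,0,0,0,0,0,2.5]'; python3 plan.py 0.53 -0.191 0.30 -2 45 2.5
```

```text
time_s: 7.65
ee_pos: [0.4861, -0.0011, 0.2949]
tcp_rot: [[-0.022, 0.999, -0.029], [-0.002, -0.029, -1.0], [-1.0, -0.022, 0.002]]
force: [-0.1, 0.6, -3.0]
finger_gap: 0.0311
time_s: 8.28
ee_pos: [0.5157, -0.1709, 0.2823]
tcp_rot: [[-0.039, 0.999, -0.034], [0.005, -0.034, -0.999], [-0.999, -0.039, -0.004]]
force: [-0.7, 0.8, -2.5]
finger_gap: 0.0309
t 8.28 at [ 0.5157 -0.1709  0.2823] q [-0.43  0.14 -0.09  1.38 -0.01  1.17] F [-0.7  0.8 -2.5] gap 0.0309
0 -1.8,1.4,2,0,0,0.04,2.5
```

```bash
python3 -m inch '[0,1.4,2,0,0,0.04,2.5, 0,0,0,0,0,0,2.5]'; python3 plan.py 0.53 -0.191 0.16 -2 40 2.5;python3 - <<'E'
from h import *
a=np.load("top5.npz");b=np.load("scene5.npz")
# well ring: white pixels on plane z=.024
for n,D in(("top",a),("scene",b)):
    w=cloud(n,D['d']);p=D['p'].astype(int);
    for c in((.450,.205),(.4515,.100),(.4515,-.003)):
        r=np.hypot(w[...,0]-c[0],w[...,1]-c[1])
        k=(r>.034)&(r<.050)&(w[...,2]>.017)&(w[...,2]<.030)&(p.min(2)>150)
        P=w[k]; 
        if len(P)>20: 
            C,R=circ(P);print(n,"ring",C.round(4),R.round(4),len(P),P[:,2].mean().round(4))
    k=(w[...,2]>.029)&(w[...,2]<.042)&(w[...,0]>.36)&(w[...,1]<-.1)&(p.min(2)>90)
    print(n,"tray",cv2.minAreaRect(w[k][:,:2].astype(np.float32)*1000))
E
```

```text
time_s: 8.52
ee_pos: [0.5284, -0.1913, 0.2786]
tcp_rot: [[-0.001, 0.999, -0.034], [0.006, -0.034, -0.999], [-1.0, -0.001, -0.006]]
force: [0.3, 0.5, -3.2]
finger_gap: 0.0311
t 8.53 at [ 0.5284 -0.1913  0.2786] q [-0.47  0.15 -0.09  1.34  0.01  1.14] F [ 0.3  0.5 -3.2] gap 0.0311
0 4,0.1,0,0,-0.01,0,2.5
1 4,0,0,0,0,0,2.5
2 3.9,0.1,0,0,0,0,2.5
top ring [0.4493 0.2047] 0.0408 163 0.023
top ring [0.4514 0.1   ] 0.0408 234 0.0232
top ring [ 0.4538 -0.0045] 0.0408 228 0.0232
top tray ((694.0984497070312, -231.06353759765625), (627.6686401367188, 255.223876953125), 4.052047252655029)
scene ring [0.4491 0.2075] 0.0407 393 0.023
scene ring [0.4512 0.103 ] 0.0408 254 0.0228
scene ring [ 0.4533 -0.002 ] 0.0407 124 0.0228
scene tray ((1301.1572265625, -1098.96142578125), (1984.232421875, 1852.0963134765625), 89.2334976196289)
```

The well centre is about (0.4492, 0.2061), with both cameras agreeing to 3 mm and a fit tolerance of ±11 mm. Now lowering the brown bottle. Its foot should touch at a TCP height of about 0.1225.

```bash
python3 -m inch '[4,0.1,0,0,-0.01,0,2.5, 4,0,0,0,0,0,2.5, 4,0,0,0,0,0,2.5, 2,0,0,0,0,0,2.5, 0,0,0,0,0,0,2.5]'; python3 plan.py 0.53 -0.191 0.124 -2 40 2.5
```

```text
time_s: 9.15
ee_pos: [0.5289, -0.1886, 0.1339]
tcp_rot: [[-0.0, 1.0, -0.03], [-0.002, -0.03, -1.0], [-1.0, -0.0, 0.003]]
force: [-0.5, -0.0, -2.9]
finger_gap: 0.0312
t 9.15 at [ 0.5289 -0.1886  0.1339] q [-0.46  0.23 -0.3   1.04 -0.    1.14] F [-0.5 -0.  -2.9] gap 0.0312
0 1,0.1,0.2,0,0,0,2.5
```

```bash
python3 -m inch '[0.6,0,0,0,0,0,2.5, 0.3,0,0,0,0,0,2.5, 0,0,0,0,0,0,2.5]';python3 -m inch '[0.2,0,0,0,0,0,2.5, 0,0,0,0,0,0,2.5]'
```

```text
time_s: 9.52
ee_pos: [0.5309, -0.1889, 0.1271]
tcp_rot: [[0.004, 1.0, -0.029], [-0.004, -0.029, -1.0], [-1.0, 0.004, 0.004]]
force: [-0.9, 0.1, -3.1]
finger_gap: 0.0309
time_s: 9.78
ee_pos: [0.5318, -0.1894, 0.1262]
tcp_rot: [[0.006, 1.0, -0.029], [-0.005, -0.029, -1.0], [-1.0, 0.006, 0.005]]
force: [0.1, -0.1, -3.5]
finger_gap: 0.0309
```

```bash
python3 - <<'E'
from h import *
p,d=vision.capture("scene");np.savez("s6.npz",p=p,d=d);cv2.imwrite("pics/s6.png",cv2.resize(p[130:290,280:500],(800,582),interpolation=cv2.INTER_CUBIC))
E
```

```text
(no output)
```

View pics/s6.png

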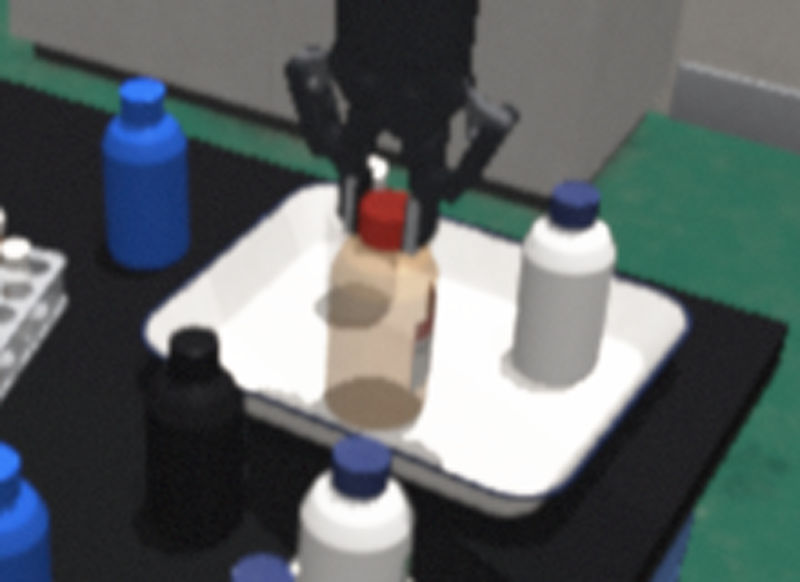

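The brown bottle hangs just over the free half of the tray floor (crop 375,400), clear of both stock bottles. I'll shift it 5 mm inward and lower until it touches.

```bash
python3 -m inch '[0,0,0.5,0,0,0,2.5, 0.25,0,0,0,0,0,2.5, 0,0,0,0,0,0,2.5]';python3 -m inch '[0.2,0,0,0,0,0,2.5, 0,0,0,0,0,0,2.5]'
```

```text
time_s: 10.2
ee_pos: [0.5319, -0.1951, 0.1239]
tcp_rot: [[0.007, 1.0, -0.029], [-0.006, -0.029, -1.0], [-1.0, 0.007, 0.006]]
force: [0.6, -0.4, -1.8]
finger_gap: 0.0308
time_s: 10.45
ee_pos: [0.5324, -0.1955, 0.1225]
tcp_rot: [[0.008, 1.0, -0.029], [-0.007, -0.029, -1.0], [-1.0, 0.008, 0.006]]
force: [0.1, 0.9, -2.0]
finger_gap: 0.0309
```

```bash
python3 -m inch '[0.15,0,0,0,0,0,2.5, 0,0,0,0,0,0,2.5]'
```

```text
time_s: 10.7
ee_pos: [0.5326, -0.1961, 0.1224]
tcp_rot: [[0.008, 1.0, -0.029], [-0.008, -0.029, -1.0], [-1.0, 0.009, 0.008]]
force: [-0.6, -0.4, -1.7]
finger_gap: 0.031
```

It has touched: the height stays at 0.1224 and the load has halved. I'll release, then rise.

```bash
python3 -m inch '[0,0,0,0,0,0,4, 0,0,0,0,0,0,6, 0,0,0,0,0,0,7, -1,0,0,0,0,0,7.5, -4,0,0,0,0,0,8.5]'; python3 -m inch '[-5,0,0,0,0,0,8.5, -1.5,0,0,0,0,0,8.5]'; python3 - <<'E'
from h import *
p,d=vision.capture("scene");cv2.imwrite("pics/s7.png",cv2.resize(p[130:290,280:500],(800,582),interpolation=cv2.INTER_CUBIC))
w=cloud("scene",d).reshape(-1,3);w=w[np.isfinite(w[:,2])]
for c,h in(((.5326,-.196),.147),((.4575,-.292),.127)):
    Q=w[np.hypot(w[:,0]-c[0],w[:,1]-c[1])<.045]
    for lo,hi in((.02,.07),(h-.018,h-.005)):
        q=Q[(Q[:,2]>lo)&(Q[:,2]<hi)];print(c,lo,*[np.round(x,4) for x in circ(q)])
    print("top",np.percentile(Q[Q[:,2]<h+.02][:,2],99.5))
E
python3 plan.py 0.4575 -0.292 0.23 -2 60 8.5
```

```text
time_s: 11.32
ee_pos: [0.5305, -0.1945, 0.1708]
tcp_rot: [[0.004, 1.0, -0.029], [-0.005, -0.029, -1.0], [-1.0, 0.004, 0.005]]
force: [0.4, -0.6, 1.0]
finger_gap: 0.0847
time_s: 11.58
ee_pos: [0.5316, -0.1948, 0.2409]
tcp_rot: [[0.008, 1.0, -0.029], [-0.007, -0.029, -1.0], [-1.0, 0.008, 0.007]]
force: [-0.4, -0.7, -0.2]
finger_gap: 0.0849
(0.5326, -0.196) 0.02 [ 0.5321 -0.1977] 0.0312
(0.5326, -0.196) 0.129 [ 0.532  -0.1947] 0.0149
top 0.14738294470716978
(0.4575, -0.292) 0.02 [ 0.4555 -0.2904] 0.0263
(0.4575, -0.292) 0.109 [ 0.4578 -0.2913] 0.013
top 0.1273379983032975
t 11.62 at [ 0.5318 -0.1948  0.2415] q [-0.46  0.16 -0.15  1.25 -0.    1.14] F [-0.1 -0.2  0.8] gap 0.0854
0 0.6,-3.5,4.8,0.01,0.01,-0.01,8.5
1 0.5,-3.4,4.9,0,0,0,8.5
2 0.04,-0.2,0.26,0,0,0,8.5
```

View pics/s7.png

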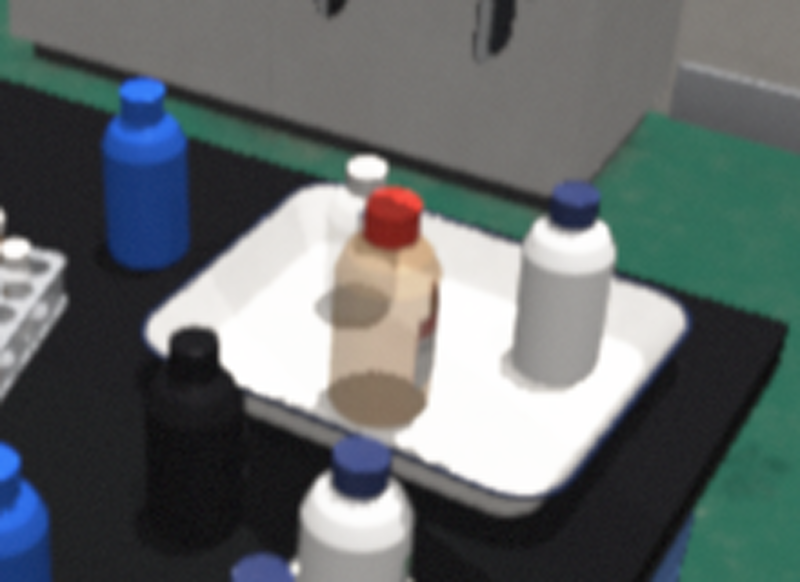

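The brown bottle stands upright in the tray (crop 380,310), cap top at 0.147 and 49 mm inside the +x half. Next is the spare, the white navy-capped bottle at crop (565,290).

```bash
python3 -m inch '[0.6,-3.5,4.8,0.01,0.01,0,8.5, 0.5,-3.4,4.9,0,0,0,8.5, 0,0,0,0,0,0,8.5]'; python3 plan.py 0.4575 -0.2915 0.108 -2 40 8.5
```

```text
time_s: 12.0
ee_pos: [0.4584, -0.2907, 0.228]
tcp_rot: [[0.009, 0.999, -0.036], [0.003, -0.036, -0.999], [-1.0, 0.009, -0.004]]
force: [0.6, -0.4, -0.6]
finger_gap: 0.0845
t 12.0 at [ 0.4584 -0.2907  0.228 ] q [-0.69  0.13 -0.22  1.22  0.01  0.92] F [ 0.6 -0.4 -0.6] gap 0.0845
0 4,-0.1,0,0,0,-0.01,8.5
1 4,0,0.1,0,0,0,8.5
2 4,0,0,0,0,0,8.5
```

```bash
python3 -m inch '[4,-0.1,0,0,0,-0.01,8.5, 4,0,0,0,0,0,8.5, 3,0,0,0,0,0,8.5, 0,0,0,0,0,0,8.5]'; python3 plan.py 0.4575 -0.2915 0.108 -2 40 8.5
```

```text
time_s: 12.5
ee_pos: [0.4572, -0.2874, 0.1123]
tcp_rot: [[-0.003, 0.999, -0.036], [0.008, -0.036, -0.999], [-1.0, -0.004, -0.008]]
force: [-0.7, 0.7, 1.1]
finger_gap: 0.0851
t 12.5 at [ 0.4572 -0.2874  0.1123] q [-0.68  0.22 -0.36  0.99  0.    0.92] F [-0.7  0.7  1.1] gap 0.0851
0 0.43,0.04,0.41,0,-0.01,0,8.5
```

```bash
python3 -m inch '[0.4,0,0.4,0,-0.01,0,8.5, 0,0,0,0,0,0,8.5]'; python3 -m inch '[0,0,0,0,0,0,4, 0,0,0,0,0,0,2, 0,0,0,0,0,0,2, 0,0,0,0,0,0,2, 0,0,0,0,0,0,2]';python3 -m inch '[0,0,0,0,0,0,2, 0,0,0,0,0,0,2]'; python3 - <<'E'
from h import *
p,d=vision.capture("scene");cv2.imwrite("pics/s8.png",cv2.resize(p[130:290,280:500],(800,582),interpolation=cv2.INTER_CUBIC))
E
```

```text
time_s: 12.75
ee_pos: [0.4584, -0.2916, 0.1095]
tcp_rot: [[-0.002, 0.999, -0.035], [-0.004, -0.035, -0.999], [-1.0, -0.002, 0.004]]
force: [-0.5, -0.5, -0.2]
finger_gap: 0.085
time_s: 13.38
ee_pos: [0.4605, -0.2932, 0.1128]
tcp_rot: [[0.003, 0.999, -0.035], [-0.008, -0.035, -0.999], [-1.0, 0.003, 0.008]]
force: [0.8, -0.5, -0.9]
finger_gap: 0.0259
time_s: 13.62
ee_pos: [0.4605, -0.2932, 0.1128]
tcp_rot: [[0.003, 0.999, -0.035], [-0.008, -0.035, -0.999], [-1.0, 0.003, 0.008]]
force: [-0.9, 0.4, 0.8]
finger_gap: 0.0261
```

View pics/s8.png

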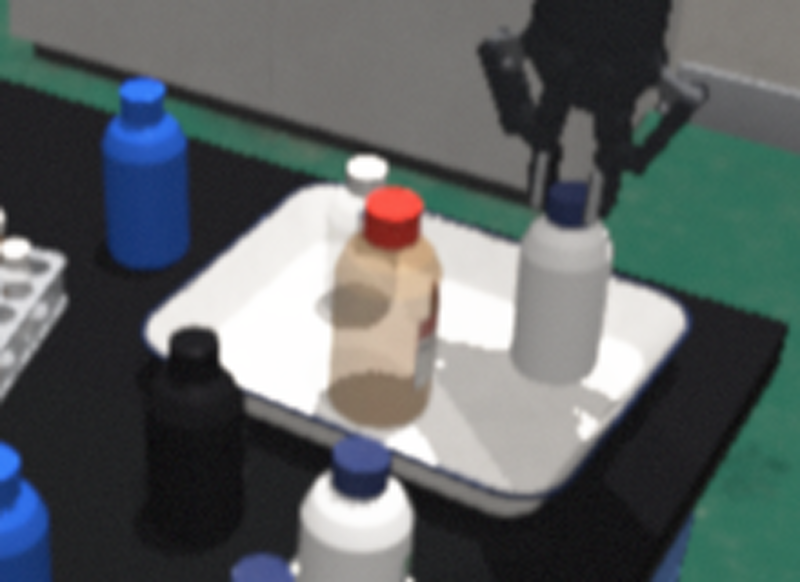

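It grips the cap (crop 570,200), but the arm settled 4 mm high at a TCP height of 0.1128. I'll regrip a little lower for a fuller hold.

```bash
python3 -m inch '[0,0,0,0,0,0,4.5, 0,0,0,0,0,0,5, 0.5,0,0,0,0,0,5, 0,0,0,0,0,0,5]'; python3 -m inch '[0,0,0,0,0,0,2, 0,0,0,0,0,0,2, 0,0,0,0,0,0,2, 0,0,0,0,0,0,2, 0,0,0,0,0,0,2]'
```

```text
time_s: 14.18
ee_pos: [0.4602, -0.293, 0.107]
tcp_rot: [[0.002, 0.999, -0.035], [-0.007, -0.035, -0.999], [-1.0, 0.003, 0.007]]
force: [0.5, 0.1, -0.0]
finger_gap: 0.0501
time_s: 14.8
ee_pos: [0.4601, -0.293, 0.1071]
tcp_rot: [[0.002, 0.999, -0.035], [-0.007, -0.035, -0.999], [-1.0, 0.002, 0.007]]
force: [-0.4, 0.6, 0.1]
finger_gap: 0.0266
```

```bash
python3 -m inch '[-1,0,0,0,0,0,2, -3,0,0,0,0,0,2, -5,0,0,0,0,0,2, -5,0,0,0,0,0,2, -5,0,0,0,0,0,2]'; python3 -m inch '[-1.5,0,0,0,0,0,2, 0,0,0,0,0,0,2]'; python3 - <<'E'
from h import *
p,d=vision.capture("scene");cv2.imwrite("pics/s9.png",cv2.resize(p[70:290,230:530],(800,587),interpolation=cv2.INTER_CUBIC))
E
python3 plan.py 0.4492 0.2061 0.31 0 50 2
```

```text
time_s: 15.42
ee_pos: [0.4565, -0.2885, 0.2973]
tcp_rot: [[-0.008, 0.999, -0.035], [0.002, -0.035, -0.999], [-1.0, -0.008, -0.002]]
force: [1.0, -0.0, -2.2]
finger_gap: 0.0269
time_s: 15.68
ee_pos: [0.4584, -0.2898, 0.3173]
tcp_rot: [[-0.001, 0.999, -0.035], [-0.003, -0.035, -0.999], [-1.0, -0.001, 0.003]]
force: [-0.5, -0.8, -1.4]
finger_gap: 0.0266
t 15.72 at [ 0.4582 -0.2896  0.3165] q [-0.68  0.1  -0.07  1.41 -0.    0.92] F [ 1.  -0.2 -2.2] gap 0.0267
0 0.1,-0.3,-5,-0.03,0,0,2
1 0,-0.1,-5,0,0,0,2
2 0.1,-0.1,-5,0,0,0,2
3 0,-0.1,-5,0,0,0,2
4 0.1,-0.1,-5,0,0,0,2
5 0,-0.1,-5,0,0,0,2
6 0.1,-0.1,-5,0,0,0,2
7 0,-0.1,-5,0,0,0,2
8 0.1,-0.1,-5,0,0,0,2
9 0,-0.2,-4.6,0,0,0,2
```

View pics/s9.png

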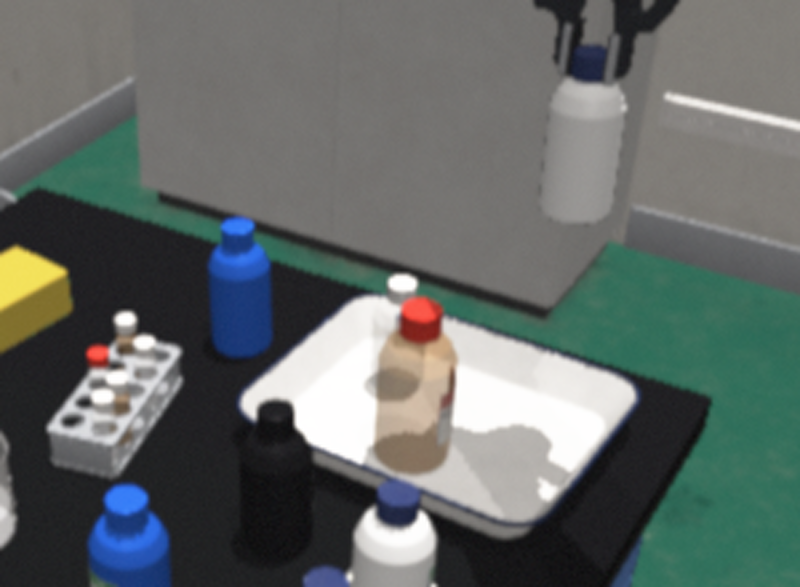

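The spare hangs upright (crop 585,140) with its foot at about 0.21, clear of everything. Carrying it to the well.

```bash
python3 -m inch '[0,-0.3,-3,-0.03,0,0,2, 0,-0.1,-5,0,0,0,2, 0,-0.1,-5,0,0,0,2, 0,-0.1,-5,0,0,0,2, 0,-0.1,-5,0,0,0,2]';python3 -m inch '[0,-0.1,-5,0,0,0,2, 0,-0.1,-5,0,0,0,2, 0,-0.1,-5,0,0,0,2, 0,-0.1,-5,0,0,0,2, 0,-0.1,-4,0,0,0,2]'; python3 plan.py 0.4492 0.2061 0.30 0 50 2
```

```text
time_s: 16.35
ee_pos: [0.4477, -0.0537, 0.3026]
tcp_rot: [[-0.021, 1.0, -0.011], [0.008, -0.011, -1.0], [-1.0, -0.022, -0.008]]
force: [1.4, 0.9, -2.0]
finger_gap: 0.0268
time_s: 16.98
ee_pos: [0.4368, 0.1942, 0.2908]
tcp_rot: [[-0.044, 0.999, -0.011], [0.007, -0.011, -1.0], [-0.999, -0.044, -0.006]]
force: [0.0, -0.5, -1.3]
finger_gap: 0.0267
t 16.98 at [0.4368 0.1942 0.2908] q [ 0.27  0.01 -0.21  1.39  0.02  1.85] F [ 0.  -0.5 -1.3] gap 0.0267
0 -1,1.2,-1.2,-0.01,-0.01,0.04,2
```

```bash
python3 -m inch '[0,1,-1,0,-0.01,0.04,2, 0,0,0,0,0,0,2]'; python3 plan.py 0.4492 0.2061 0.16 0 40 2
```

```text
time_s: 17.23
ee_pos: [0.4445, 0.2054, 0.2856]
tcp_rot: [[-0.01, 1.0, -0.007], [-0.007, -0.007, -1.0], [-1.0, -0.01, 0.007]]
force: [-0.0, -0.3, -0.8]
finger_gap: 0.0265
t 17.23 at [0.4445 0.2054 0.2856] q [ 0.3   0.02 -0.21  1.35 -0.    1.88] F [-0.  -0.3 -0.8] gap 0.0265
0 4,0.2,-0.1,-0.01,0.01,0.01,2
1 4,0.1,0,0,0,0,2
2 4,0.2,0,0,0,0,2
3 0.56,0.01,0.02,0,0,0,2
```

```bash
python3 -m inch '[4,0.4,-0.1,0,0.01,0.01,2, 4,0.1,0,0,0,0,2, 3,0,0,0,0,0,2, 0,0,0,0,0,0,2]'; python3 plan.py 0.4492 0.2061 0.125 0 40 2;  python3 - <<'E'
from h import *
p,d=vision.capture("scene");cv2.imwrite("pics/s10.png",cv2.resize(p[260:420,250:450],(750,600),interpolation=cv2.INTER_CUBIC))
E
```

```text
time_s: 17.73
ee_pos: [0.4477, 0.2005, 0.1704]
tcp_rot: [[-0.004, 1.0, -0.013], [-0.001, -0.013, -1.0], [-1.0, -0.004, 0.001]]
force: [-0.4, -0.1, -1.0]
finger_gap: 0.0266
t 17.73 at [0.4477 0.2005 0.1704] q [ 0.29  0.08 -0.39  1.1   0.    1.87] F [-0.4 -0.1 -1. ] gap 0.0266
0 4,0.1,-0.5,-0.01,0,0,2
1 0.53,0.07,-0.06,0,0,0,2
```

View pics/s10.png

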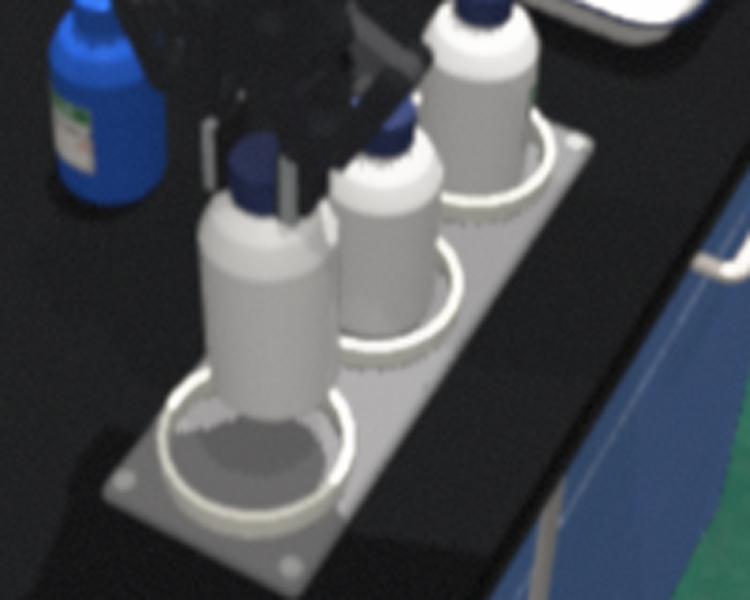

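The spare hangs upright over the empty well (foot at crop 265,400, ring centre 257,450), and needs about 5 mm more in +y. I'll correct that first, then lower.

```bash
python3 -m inch '[1,0.1,-0.6,0,0,0,2, 0,0,0,0,0,0,2]'; python3 plan.py 0.4492 0.2061 0.12 0 40 2
```

```text
time_s: 18.02
ee_pos: [0.4523, 0.2071, 0.164]
tcp_rot: [[0.003, 1.0, -0.014], [0.001, -0.014, -1.0], [-1.0, 0.003, -0.001]]
force: [0.5, 0.6, -1.3]
finger_gap: 0.0266
t 18.02 at [0.4523 0.2071 0.164 ] q [ 0.3   0.1  -0.39  1.08  0.    1.88] F [ 0.5  0.6 -1.3] gap 0.0266
0 4,-0.3,0.1,-0.01,0,0,2
1 0.4,-0.02,0,0,0,0,2
```

```bash
python3 -m inch '[2,-0.2,0,-0.01,0,0,2, 1.5,0,0,0,0,0,2, 0.5,0,0,0,0,0,2, 0,0,0,0,0,0,2]'; python3 plan.py 0.4492 0.2061 0.115 0 40 2
```

```text
time_s: 18.52
ee_pos: [0.454, 0.2084, 0.1264]
tcp_rot: [[0.011, 1.0, -0.004], [0.003, -0.004, -1.0], [-1.0, 0.011, -0.003]]
force: [-0.8, 0.2, -2.4]
finger_gap: 0.0265
t 18.52 at [0.454  0.2084 0.1264] q [ 0.3   0.13 -0.44  0.99 -0.    1.88] F [-0.8  0.2 -2.4] gap 0.0265
0 1.1,-0.5,0.2,0,0,-0.01,2
```

```bash
python3 -m inch '[0.3,-0.5,0.2,0,0,-0.01,2, 0.3,0,0,0,0,0,2, 0.2,0,0,0,0,0,2, 0,0,0,0,0,0,2]'; python3 plan.py 0.4492 0.2061 0.115 0 40 2
```

```text
time_s: 19.02
ee_pos: [0.4498, 0.2066, 0.1191]
tcp_rot: [[0.002, 1.0, -0.004], [0.004, -0.004, -1.0], [-1.0, 0.002, -0.004]]
force: [-0.3, -0.7, -0.8]
finger_gap: 0.0268
t 19.02 at [0.4498 0.2066 0.1191] q [ 0.3   0.14 -0.45  0.98  0.    1.87] F [-0.3 -0.7 -0.8] gap 0.0268
0 0.41,-0.06,0.06,0,0,0,2
```

```bash
python3 -m inch '[0.3,0,0,0,0,0,2, 0.1,0,0,0,0,0,2, 0,0,0,0,0,0,2]'; python3 -m inch '[0.1,0,0,0,0,0,2, 0,0,0,0,0,0,2]'
```

```text
time_s: 19.4
ee_pos: [0.45, 0.207, 0.1155]
tcp_rot: [[0.003, 1.0, -0.004], [0.004, -0.004, -1.0], [-1.0, 0.003, -0.004]]
force: [-0.3, 1.0, -1.3]
finger_gap: 0.0268
time_s: 19.65
ee_pos: [0.4504, 0.2073, 0.1155]
tcp_rot: [[0.003, 1.0, -0.004], [0.005, -0.004, -1.0], [-1.0, 0.003, -0.005]]
force: [0.4, -0.6, -1.7]
finger_gap: 0.0268
```

```bash
python3 -m inch '[0.15,0,0,0,0,0,2, 0,0,0,0,0,0,2]'; python3 -c "
from cell import readout
print(readout.get_state()['force'])"
```

```text
time_s: 19.9
ee_pos: [0.4511, 0.2079, 0.1155]
tcp_rot: [[0.005, 1.0, -0.003], [0.007, -0.003, -1.0], [-1.0, 0.005, -0.007]]
force: [-0.1, -0.0, -2.0]
finger_gap: 0.0268
[-0.14560452 -0.03667362 -1.97438004]
```

```bash
python3 -m inch '[0.25,-0.1,0.1,0,0,0,2, 0,0,0,0,0,0,2]'; python3 - <<'E'
from h import *
p,d=vision.capture("scene");cv2.imwrite("pics/s11.png",cv2.resize(p[260:420,250:450],(750,600),interpolation=cv2.INTER_CUBIC))
E
```

```text
time_s: 20.15
ee_pos: [0.4519, 0.2083, 0.1157]
tcp_rot: [[0.009, 1.0, -0.003], [0.01, -0.003, -1.0], [-1.0, 0.009, -0.01]]
force: [0.5, -0.2, -1.8]
finger_gap: 0.0267
```

View pics/s11.png

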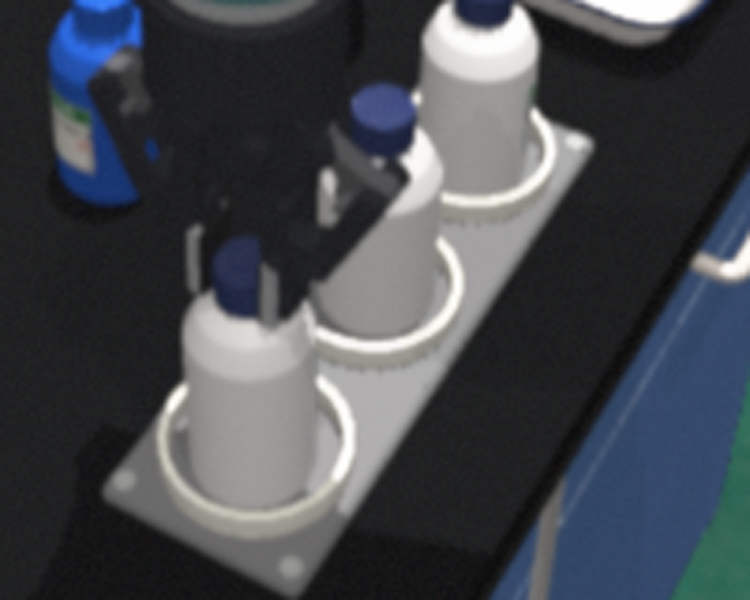

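The bottle stands in the well ring (crop 255,440), and further down-commands only shift the tool, so it has touched bottom. Releasing.

```bash
python3 -m inch '[0,0,0,0,0,0,4, 0,0,0,0,0,0,6, 0,0,0,0,0,0,7, -1,0,0,0,0,0,7.5, -4,0,0,0,0,0,8.5]'; python3 -m inch '[-5,0,0,0,0,0,8.5, -5,0,0,0,0,0,8.5, 0,0,0,0,0,0,8.5, 0,0,0,0,0,0,8.5]'; python3 - <<'E'
from h import *
p,d=vision.capture("scene");cv2.imwrite("pics/s12.png",p)
w=cloud("scene",d).reshape(-1,3);w=w[np.isfinite(w[:,2])]
for nm,c,h in(("spare",(.450,.207),.135),("m1",(.4494,.1008),.135),("odd",(.532,-.195),.147),("by",(.5896,-.282),.107)):
    Q=w[np.hypot(w[:,0]-c[0],w[:,1]-c[1])<.045];Q=Q[Q[:,2]<h+.02]
    for lo,hi in((.03,.07),(h-.018,h-.005)):
        q=Q[(Q[:,2]>lo)&(Q[:,2]<hi)];print(nm,lo,*[np.round(x,4) for x in circ(q)])
    print("top",np.percentile(Q[:,2],99.5).round(4))
s=readout.get_state();print(s['ee_pos'],s['finger_gap'])
E
```

```text
time_s: 20.82
ee_pos: [0.4487, 0.2066, 0.1627]
tcp_rot: [[0.001, 1.0, -0.003], [0.007, -0.003, -1.0], [-1.0, 0.001, -0.007]]
force: [1.0, 0.9, 0.8]
finger_gap: 0.0849
time_s: 21.32
ee_pos: [0.4505, 0.2064, 0.2712]
tcp_rot: [[0.009, 1.0, -0.003], [0.01, -0.003, -1.0], [-1.0, 0.009, -0.01]]
force: [0.1, -0.1, -1.1]
finger_gap: 0.0847
spare 0.03 [0.4494 0.2107] 0.0274
spare 0.117 [0.4512 0.2102] 0.0135
top 0.1363
m1 0.03 [0.4496 0.1004] 0.0273
m1 0.117 [0.4495 0.1008] 0.0138
top 0.1361
odd 0.03 [ 0.5319 -0.1977] 0.0311
odd 0.129 [ 0.5319 -0.1957] 0.0156
top 0.147
by 0.03 [ 0.5972 -0.2722] 0.0104
by 0.089 [ 0.5904 -0.2821] 0.0109
top 0.1083
[0.45078586 0.20649823 0.27130657] 0.0851799429842901
```

View pics/s12.png

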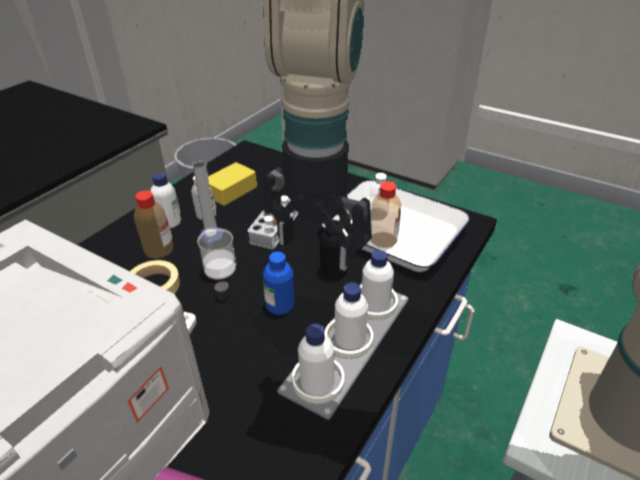

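The rack now holds three matching white bottles (316,360; 350,320; 378,285), all with tops at 136 mm. The brown bottle stands upright in the tray (385,215), and the gripper is well above everything. Handing in.

```bash
python3 -c "
from cell import close_job
print(close_job())"
```

```text
the job is handed in; nothing more can be done
None
```

I moved the brown, red-capped wrong bottle from the rack's +y well to the empty half of the tray. Then I stood the matching white, navy-capped bottle in the emptied well. The job was handed in at about 21 s of the 58 s allowed.

**Last checks:**
- **Spare:** it stands upright in the well, with its cap top at 136 mm like its neighbour. It is about 3 mm off the well centre, against an 11 mm clearance.
- **Wrong bottle:** it stands upright in the tray with its cap top at 147 mm, about 47 mm inside the empty half.
- **Bystander:** its cap is where it was. The fit to its body gave a nonsense radius of 10 mm because the brown bottle partly hides it.
- **Robot:** the gripper was open and about 13 cm above the bottle in the well. No force reading between moves went above about 4 N.

**Grasps:** each needed correcting. My second grip on the wrong bottle's cap pinched the shoulder, and the spare's first grip sat 4 mm high, so I regripped both before lifting. The closed gap on the caps read 3 to 4 mm under the stated cap sizes. I put this down to the pads giving, and both bottles held without slipping.

**Cameras:** the two disagreed by up to about 3 mm in y, so I used averages for the starting bottle positions and the well.

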